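# Press a tin's lid home with the hand-cranked screw press

### The arm

A 6-joint arm with a two-finger parallel gripper is mounted at the origin on the work surface. World frame = base frame: x ahead of the robot, y to its left, z up, the work surface at z = 0. Lengths are in m, angles in rad, forces in N, time in s.
With the tool pointing down it reaches from about 0.3 to 0.85 m from the base axis. Payload 5.4 kg.
Tool frame: the origin (TCP) lies at the very end of the fingers, on their centre line; the grasp point (between the pads) lies 19 mm behind it (pinch_z is the distance from the TCP to the grasp point, in m); z points along the fingers, x is the direction in which the jaws open and shut, and the axes are right-handed (so a half turn about z gives the same grasp; the last joint's range is limited). The gripper opens to 85 mm and grips with 20 to 120 N. Pads are 22 mm wide; open, the fingers measure 114 mm over their backs; the gripper's body (76 mm by 85 mm) begins 54 mm behind the grasp point. The pads swing forward as they close: fully open they stand 13 mm farther back than shut.
Start: joints at [-1.375, 0.158, 1.597, -0, 1.386, -0.21], TCP at [0.227, -0.528, 0.231] pointing down, gripper open.
Joint ranges: [-2.91, 2.91], [-0.94, 2.29], [0.18, 2.7], [-1.29, 4.43], [0.17, 2.64], [-3, 3]. Speed limits (rad/s): [2.57, 2.57, 3.14, 3.14, 3.14, 3.14].

### API

Orientations are given as a unit quaternion [x, y, z, w].
In Python, from bench import read_state, get_image, calibration, hand_in, pinch_z gives the robot as it stands.
- The arm moves only by the tool move_arm, never from a script. Its argument "targets" is a list of rows, each a list of 5 numbers: the shift along the tool's x, y, z as a fraction of full scale, then the turn about the tool's z as a fraction of full scale, then the opening, from 0 (shut) to 1 (fully open). A call has 1 to 20 rows; each row is the pose to reach, as a shift and turn from the pose measured when the call began, along the tool's axes at that moment, turning the shorter way round; what a row does not reach only later rows make up. Full scale, the value 1, is 300 mm for a shift and 2 pi rad for a turn. A row lasts 1/12 s, in which the tool goes at most 41.7 mm and 7.16 degrees, less where a joint would pass 70% of its speed; a pose out of reach is approached as far as the arm can. A call with a number of a shift or a turn outside -1 to 1 is refused whole. A call with a gripper value outside its range is refused whole. The fingers move at their own pace and stop on an object; the grip force is fixed at half the most. Time passes only in rows, so rows that repeat a pose let the fingers close. It gives the time, the measured TCP pose, the force and the opening at its end, in the units of the state.
- read_state(): the state, without advancing time (a new reading comes with each control period).
- get_image(name): name is "side" or "top"; returns the picture (384x512x3 uint8, red, green, blue); there is no depth.
- calibration(name): a dict with "intrinsics" (3x3 intrinsics, pixels), "origin" and "attitude" of the camera in the world. Camera axes: x right, y up, looking along -z (the intrinsics and any distortion apply to the point x, -y, -z); pixel columns grow to the right and rows downward; lengths in m; the calibration is good to about 2 mm. A picture is of the moment at which its call begins. calibration takes no time and is no camera call.
- hand_in(): hands the job in, once; it reports no verdict.
The state is a dict: "t": time; "joint_pos": joint angles; "qd": joint speeds; "tau": joint torques, N m; "tcp_pos": TCP position; "ee_rot": TCP orientation; "wrist_force": force on the tool from outside, world axes, zero at the start; "wrist_torque": the same for the moment, N m; "width": finger opening in m.
Only numpy, scipy, OpenCV 4.12 (cv2) and the standard library are available. Lean on these libraries where they do the work, as an engineer would, in place of code of your own. Each camera call takes 0.05 s, during which the arm holds its last target. There are 200 camera calls.

### The job

The lid of the tin in the bench press is only started. Fit the loose crank right down over the square end of the press screw and wind it clockwise from above, round and round, until the lid is fully home and the screw comes up solid; give it a firm nip there for a moment, but do not force it or ram the crank on. Leave the press wound down with the crank on its square and take your hand away, without disturbing the other things on the counter.

Things in the scene. Friction and masses are not known exactly. Their poses are not given: they have to be found in the camera images.
- press: bench screw press bolted to the counter: grey base 170 x 250 x 15 mm, two 20 mm steel columns 184 mm apart along its y, grey crosshead (52 x 228 mm, top 165 mm up, column nuts to 178 mm) with the screw through its middle. Origin: centre of the underside, z up; the screw axis is its z axis
- spindle: the upright press screw. Turned clockwise seen from above it winds down 10 mm a turn, and its square end sinks with it; it stays where it is left. Needs 0.16 N m plus drag to turn (about 3 to 4 N at the crank's knob). 2.0 to 2.6 turns to go to its solid stop. Origin on its axis at the plate's underside; x and y lie along the sides of the square
- square_foot (a point): centre of the shoulder (28 mm disc) at the foot of the screw's square end, on the screw axis. The steel square above it is 14 x 14 mm and 22 mm tall, its end tapered over the last 1.5 mm; axes as the spindle's, z up. The crank slips on with under 15 N; over 20 N before it is down is ramming. The shoulder is 176 mm above the press's underside when the stop is reached
- plate_face (a point): centre of the underside of the round pressing plate (96 mm disc) that the screw drives down, guided on the columns. It meets its stop collars, solid, 67 mm above the press's underside, where the lid is just home; each mm above that is a tenth of a turn
- crank: loose dark steel crank standing on its hub, about 0.45 kg. Hub 30 x 30 mm, 42 mm tall, its underside open with a square socket 15.5 mm wide, 22 mm deep. Flat arm along +x, 20 to 28 mm up, knob on its end at 60 mm; round counterweight (30 mm) at x = -38 mm. Origin: centre of the hub's underside, z up; hub and socket sides lie along x and y
- knob (a point): middle of the crank's black knob, 25 mm thick, 40 mm tall, upright, spinning freely on its pin; 60 mm from the hub's axis, 50 mm above the hub's underside. At the stop a firm nip is 12 to 18 N pushed at the knob, square to the arm, for half a second; 25 N there is forcing it
- tin: flat round gold tin standing in the press on three locating lugs, 110 mm across, 50 mm tall to its rim; origin under its centre
- tin_lid (a joint): how far the tin's lid has been pressed on, in m: at the start 0 to 0.002, standing proud; 0.008 is fully home. It slides stiffly (20 N) and stays where it is pushed
- lid_top (a point): centre of the top of that lid (114 mm across); 52 mm above the tin's underside when home, 60 mm when the joint reads 0
- honey_jar: honey jar with a metal cap, 68 mm across, 85 mm tall; origin under its centre. Leave it.
- dark_jar: honey jar with a white cap, 72 mm across, 100 mm tall; origin under its centre. Leave it.
- tin_stack: two closed gold tins stacked, 114 mm across, 108 mm tall; origin under the centre. Leave it.
- pot: open steel pot with two side handles, 140 mm across, 85 mm tall; origin under its centre. Leave it.
- spoon: wooden spoon lying flat, 210 mm long; origin under its middle. Leave it.
- spanner: open-ended steel spanner lying flat, 150 mm long; origin under its middle. Leave it.
- spare_lid: spare gold tin lid lying flat, 114 mm across, 14 mm high; origin under its centre. Leave it.
- dipper_cup: white cup with two wooden honey dippers standing in it, 72 mm across, about 170 mm tall; origin under its centre. Leave it.
Mind the look-alikes: they are no part of the job. Of the things that look like the crank, take the one that is farthest from the robot's base at the start.

How it is judged:
On the way, in this order (a step that is already met when the one before it is completed fails the run):
1. the crank sits fully down on the screw's square (distance between crank and square_foot below 0.003 m and angle between crank's own z axis and vertical below 0.06 rad), for 0.2 s.
2. the lid is wound home and the screw nipped up firmly through the crank (value of joint tin_lid above 0.0065 m and contact force between crank and spindle above 65 N), for 0.2 s.
At the end, for the whole second after the job is handed in: the lid is home (joint above 6.5 mm), the pressing plate still on it (within 3 mm) and the tin in its place (5 mm), the crank sits on the square (within 4 mm of the shoulder), at rest, and the hand is off (value of joint tin_lid above 0.0065 m and distance between plate_face and lid_top below 0.003 m and distance between crank and square_foot below 0.004 m and angular speed of crank below 0.1 rad/s and horizontal distance between tin and press below 0.005 m); the robot touches nothing.
It fails at once if the crank was forced on the screw (contact force between crank and spindle above 230 N).
It fails at once if the crank was rammed on before it had found the square (z of crank in the frame of square_foot above 0.004 m and contact force between crank and spindle above 40 N).
It fails at once if something else on the counter was shoved or knocked over (distance of any of honey_jar, dark_jar, tin_stack, pot, spoon, spanner, spare_lid, dipper_cup from where it was at the start of the episode above 0.03 m or angle between any of honey_jar, dark_jar, tin_stack, pot, spoon, spanner, spare_lid, dipper_cup's own z axis and vertical above 0.5 rad).
It also fails if it takes over 72 s, if anything falls off the work surface, if the arm or the gripper's body presses on something with over 40 N, if the wrist force passes 120 N, or if a joint passes its speed limit or range.

## Working session

There is one attempt and no reset: what is moved stays moved. The work goes in short steps, Python scripts to look and compute and a tool call to move; the robot and the scene stay as the last step left them, time stands still between calls to the robot, and variables do not carry over. Pictures are saved under pics/ and viewed, about 8 in all and at most 12, crops included, and the job is handed in when it is done.

Besides the shell and the picture viewer there is one more tool, called after "Call:" in YAML: its name, and indented under it one key for each argument. move_arm: Moves the arm, as the interface text tells. Its arguments: {"type":"object","properties":{"targets":{"type":"array"}},"required":["targets"]}

```bash
mkdir -p pics; ls; python3 - <<'E'
from bench import *
import cv2, numpy as np
for n in("top","side"):
    im=get_image(n); cv2.imwrite(f"pics/{n}0.png",im[:,:,::-1]); c=calibration(n); print(n,c)
s=read_state(); print(s)
a=cv2.imread("pics/top0.png");b=cv2.imread("pics/side0.png")
E
```

```text
pics
top {'intrinsics': array([[441.45173964,   0.        , 256.06601142],
       [  0.        , 441.45173964, 195.43164751],
       [  0.        ,   0.        ,   1.        ]]), 'origin': array([ 0.32148593, -0.04177849,  1.38218406]), 'attitude': array([ 0.04587544, -0.03694102, -0.70446428,  0.70729123])}
side {'intrinsics': array([[373.7853556 ,   0.        , 250.36899064],
       [  0.        , 373.7853556 , 189.93476854],
       [  0.        ,   0.        ,   1.        ]]), 'origin': array([-0.22261352,  0.81076058,  0.97420995]), 'attitude': array([-0.15462261,  0.41931998,  0.84362909, -0.29757783])}
{'t': 0.1, 'joint_pos': array([-1.37509168e+00,  1.59020568e-01,  1.59813567e+00,  7.07182779e-06,
        1.38621527e+00, -2.10116086e-01]), 'qd': array([-0.00015102, -0.00152193, -0.00241549, -0.00060168, -0.00179439,
        0.00105076]), 'tau': array([-5.65706105e-04, -3.96989429e+01, -3.32337534e+01, -2.33739302e-04,
        4.20379118e-03,  7.36592227e-06]), 'tcp_pos': array([ 0.22685737, -0.52774821,  0.23038125]), 'ee_rot': array([ 8.35096001e-01, -5.50103515e-01, -6.21899216e-04, -6.35877464e-04]), 'wrist_force': array([-0.10760583, -0.35981918, -0.22815969]), 'wrist_torque': array([-0.02986416,  0.01444952,  0.00449487]), 'width': 0.08534178264356757}
```

View pics/top0.png

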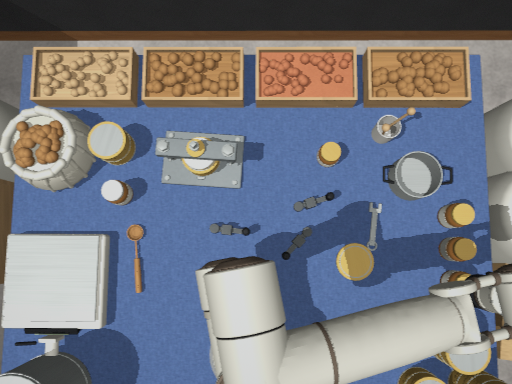

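View pics/side0.png

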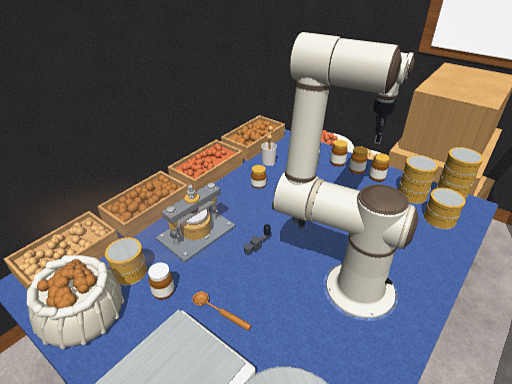

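Three crank look-alikes appear in the top view, at about (314,202), (230,229) and (297,243). The press is at about (203,160), with its screw end near (197,147). I'll measure ranges and enlarge.

```bash
cat > h.py <<'E'
from bench import *
import cv2, numpy as np
from scipy.spatial.transform import Rotation as R
def ray(n,u,v):
    c=calibration(n);K=c["intrinsics"]
    d=np.array([(u-K[0,2])/K[0,0],-(v-K[1,2])/K[1,1],-1.])
    return c["origin"],R.from_quat(c["attitude"]).apply(d)
def onz(n,u,v,z):
    o,d=ray(n,u,v); return o+d*(z-o[2])/d[2]
def proj(n,p):
    c=calibration(n);K=c["intrinsics"]
    q=R.from_quat(c["attitude"]).inv().apply(np.array(p)-c["origin"]); q=q/-q[2]
    return np.array([K[0,0]*q[0]+K[0,2],-K[1,1]*q[1]+K[1,2]])
def crop(n,src,x0,y0,w,h,s):
    im=cv2.imread(src)[y0:y0+h,x0:x0+w]
    cv2.imwrite(n,cv2.resize(im,None,fx=s,fy=s,interpolation=cv2.INTER_CUBIC))
E
python3 - <<'E'
from h import *
for u,v in[(314,202),(230,229),(297,243)]:
    p=onz("top",u,v,.03);print(p,np.hypot(*p[:2]))
crop("pics/c1.png","pics/top0.png",150,120,200,145,4)
E
```

```text
[ 0.4609013  -0.20248479  0.03      ] 0.5034184113226873
[0.37698376 0.05497507 0.03      ] 0.3809711470709615
[ 0.33534007 -0.14951787  0.03      ] 0.3671628526252908
```

View pics/c1.png

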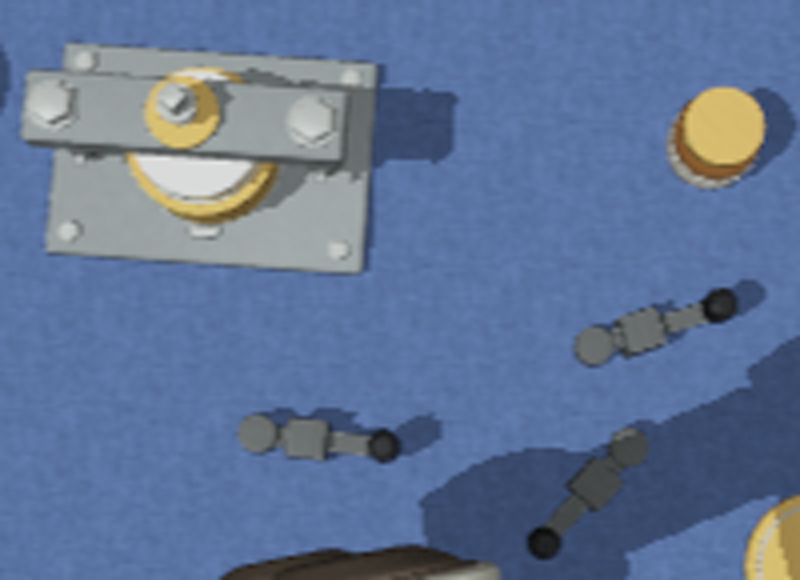

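The three candidates lie 0.503 m (pixel 314,202), 0.381 m (230,229) and 0.367 m (297,243) from the base. The first is the farthest, so it's the crank to use. In the crop its hub is at (645,330), knob at (720,305) and counterweight at (595,346). Next I'll measure that crank and the square.

```bash
cat > m.py <<'E'
from h import *
a=cv2.imread("pics/top0.png"); hsv=cv2.cvtColor(a,cv2.COLOR_BGR2HSV).astype(int)
m=(hsv[...,1]<75).astype(np.uint8); roi=np.zeros_like(m); roi[190:215,288:340]=1
ys,xs=np.nonzero(m*roi); print("n",len(xs)); 
# knob: darkest
k=((hsv[...,2]<60)*roi); ky,kx=np.nonzero(k); print("knob px",kx.mean(),ky.mean(),len(kx)); kp=onz("top",kx.mean(),ky.mean(),.066)
g=(m*roi*(hsv[...,2]>=60)); gy,gx=np.nonzero(g); P=np.array([onz("top",x,y,.035)[:2] for x,y in zip(gx,gy)])
c=P.mean(0);w=np.linalg.svd(P-c)[2][0]; print("grey mean",c,"axis",w,np.degrees(np.arctan2(w[1],w[0])))
t=(P-c)@w; n=(P-c)@[-w[1],w[0]]; print("ext",t.min(),t.max()); 
for q in np.arange(-.04,.05,.004):
    s=abs(t-q)<.003; print(round(q,3),np.round(n[s].min(),4) if s.any() else'',np.round(n[s].max(),4) if s.any() else'')
print("knob",kp)
off=np.array([150,120])
for nm,px,z in[("hub",(645,330),.042),("cw",(595,346),.03),("knob",(720,305),.07),("sq",(178,98),.221),("nutL",(53,102),.178),("nutR",(313,119),.178),
  ("b",(67,44),.015),("b",(377,65),.015),("b",(365,272),.015),("b",(47,251),.015),("cwtest",(595,346),.04)]:
    p=np.array(px)/4+off-.375; print(nm,p,np.round(onz("top",*p,z),4))
i=cv2.imread("pics/top0.png")[132:160,180:212]; j=cv2.imread("pics/side0.png")[176:216,170:218]
i=cv2.resize(i,(400,350),interpolation=cv2.INTER_CUBIC); j=cv2.resize(j,(400,333),interpolation=cv2.INTER_CUBIC)
j=cv2.copyMakeBorder(j,0,17,0,0,cv2.BORDER_CONSTANT); cv2.imwrite("pics/c2.png",np.hstack([i,j]))
E
python3 m.py
```

```text
n 300
knob px 329.36538461538464 195.94230769230768 52
grey mean [ 0.4580378  -0.18552482] axis [-0.29872384  0.9543396 ] 107.38097018034892
ext -0.06493904128028126 0.04867948628640466
-0.04 -0.0066 0.0069
-0.036 -0.0075 0.0081
-0.032 -0.0055 0.0081
-0.028 -0.0073 0.0072
-0.024 -0.0073 0.0074
-0.02 -0.0129 0.0132
-0.016 -0.0138 0.0123
-0.012 -0.0156 0.0143
-0.008 -0.0156 0.0134
-0.004 -0.0145 0.0146
-0.0 -0.0154 0.0146
0.004 -0.0134 0.0148
0.008 -0.0143 0.0148
0.012 -0.0123 0.0139
0.016 -0.0073 0.0092
0.02 -0.0091 0.0073
0.024 -0.01 0.0094
0.028 -0.0118 0.0114
0.032 -0.0127 0.0134
0.036 -0.0136 0.0125
0.04 -0.0116 0.0116
0.044 -0.0096 0.0098
0.048 -0.0037 0.006
knob [ 0.47558988 -0.24435794  0.066     ]
hub [310.875 202.125] [ 0.4592 -0.1915  0.042 ]
cw [298.375 206.125] [ 0.448  -0.1544  0.03  ]
knob [329.625 195.875] [ 0.4753 -0.2445  0.07  ]
sq [194.125 144.125] [0.5966 0.1406 0.221 ]
nutL [162.875 145.125] [0.6038 0.2346 0.178 ]
nutR [227.875 149.375] [0.592  0.0529 0.178 ]
b [166.375 130.625] [0.6891 0.2623 0.015 ]
b [243.875 135.875] [0.6724 0.0155 0.015 ]
b [240.875 187.625] [0.5068 0.0235 0.015 ]
b [161.375 182.375] [0.5227 0.2733 0.015 ]
cwtest [298.375 206.125] [ 0.4471 -0.1536  0.04  ]
```

View pics/c2.png

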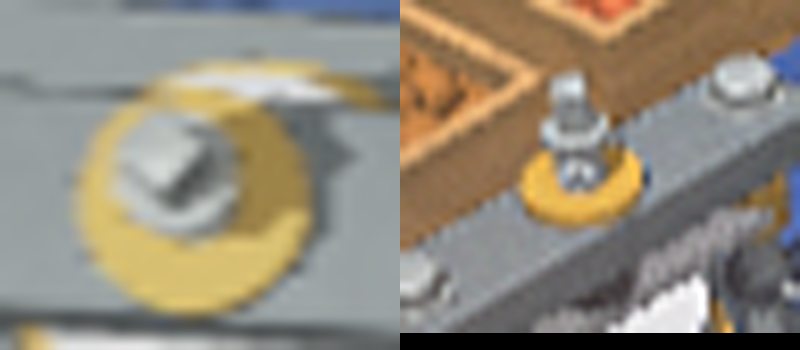

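The base corners and column nuts agree on a screw axis near (0.598, 0.144) with press yaw -3.7°. The square's sides sit at about 53° (mod 90). The crank hub is near (0.458, -0.188), with the arm pointing at -73°. I'll write a helper that converts a world target into move fractions.

```bash
cat >> h.py <<'E'
def yaw(s=None):
    s=s or read_state(); x=R.from_quat(s["ee_rot"]).apply([1,0,0]); return np.degrees(np.arctan2(x[1],x[0]))
def row(p,y,ref=None):
    s=read_state(); r=R.from_quat(s["ee_rot"]); d=r.inv().apply(np.array(p)-s["tcp_pos"])/.3
    t=-((y-yaw(s)+180)%360-180)/360
    return [*np.round(d,4),round(t,4)]
def st():
    s=read_state(); print("t",round(s["t"],2),"tcp",np.round(s["tcp_pos"],4),"yaw",round(yaw(s),2),"F",np.round(s["wrist_force"],1),"T",np.round(s["wrist_torque"],2),"w",round(s["width"],4))
E
python3 - <<'E'
from h import *
st(); print(row([.458,-.188,.231],17), row([.458,-.188,.12],17))
E
```

```text
t 0.1 tcp [ 0.2269 -0.5277  0.2304] yaw -66.75 F [-0.1 -0.4 -0.2] T [-0.03  0.01  0.  ] w 0.0853
[np.float64(-0.7364), np.float64(-1.155), np.float64(-0.0003), np.float64(-0.2326)] [np.float64(-0.7357), np.float64(-1.1548), np.float64(0.3697), np.float64(-0.2326)]
```

Call:
move_arm:
  targets:
    - [-0.61,-0.95,0.1,-0.23,1]
    - [-0.61,-0.95,0.1,-0.23,1]
    - [-0.61,-0.95,0.1,-0.23,1]
    - [-0.61,-0.95,0.1,-0.23,1]
    - [-0.61,-0.95,0.1,-0.23,1]
    - [-0.61,-0.95,0.1,-0.23,1]
    - [-0.61,-0.95,0.1,-0.23,1]
    - [-0.61,-0.95,0.1,-0.23,1]
    - [-0.61,-0.95,0.1,-0.23,1]
    - [-0.61,-0.95,0.1,-0.23,1]
    - [-0.61,-0.95,0.1,-0.23,1]
    - [-0.61,-0.95,0.1,-0.23,1]

```text
t: 1.1
tcp_pos: [0.4164, -0.2463, 0.2003]
ee_rot: [0.99, 0.143, -0.0, -0.001]
wrist_force: [-0.9, -0.4, 0.5]
width: 0.0855
```

```bash
python3 - <<'E'
from h import *
st(); print(row([.458,-.188,.11],17), row([.458,-.188,.013],17))
im=get_image("side"); cv2.imwrite("pics/s1.png",im[:,:,::-1])
E
```

```text
t 1.1 tcp [ 0.4164 -0.2463  0.2003] yaw 16.45 F [-0.9 -0.4  0.5] T [0.01 0.01 0.04] w 0.0855
[np.float64(0.188), np.float64(-0.1465), np.float64(0.3014), np.float64(-0.0015)] [np.float64(0.1881), np.float64(-0.1457), np.float64(0.6247), np.float64(-0.0015)]
```

Call:
move_arm:
  targets:
    - [0.188,-0.146,0.2,-0.0015,1]
    - [0.188,-0.146,0.3,-0.0015,1]
    - [0.188,-0.146,0.4,-0.0015,1]
    - [0.188,-0.146,0.5,-0.0015,1]
    - [0.188,-0.146,0.6,-0.0015,1]
    - [0.188,-0.146,0.623,-0.0015,1]
    - [0.188,-0.146,0.623,-0.0015,1]
    - [0.188,-0.146,0.623,-0.0015,0]
    - [0.188,-0.146,0.623,-0.0015,0]
    - [0.188,-0.146,0.623,-0.0015,0]
    - [0.188,-0.146,0.623,-0.0015,0]
    - [0.188,-0.146,0.623,-0.0015,0]
    - [0.188,-0.146,0.623,-0.0015,0]
    - [0.188,-0.146,0.623,-0.0015,0]
    - [0.188,-0.146,0.623,-0.0015,0]

```text
t: 2.4
tcp_pos: [0.4591, -0.1891, 0.0154]
ee_rot: [0.989, 0.148, 0.001, -0.0]
wrist_force: [-1.2, 1.5, 8.8]
width: 0.0293
```

```bash
python3 - <<'E'
from h import *
st(); y=yaw()
print("place yaw-37 -> ",row([.598,.144,.29],53))
print(row([.458,-.188,.26],17))
E
```

```text
t 2.4 tcp [ 0.4591 -0.1891  0.0154] yaw 17.02 F [-1.2  1.5  8.8] T [0.06 0.26 0.  ] w 0.0293
place yaw-37 ->  [np.float64(0.769), np.float64(-0.9261), np.float64(-0.9142), np.float64(-0.0999)]
[np.float64(-0.0013), np.float64(-0.0045), np.float64(-0.8153), np.float64(0.0001)]
```

Call:
move_arm:
  targets:
    - [0,0,-0.1,0,0]
    - [0,0,-0.2,0,0]
    - [0,0,-0.3,0,0]
    - [0,0,-0.42,0,0]
    - [0,0,-0.54,0,0]
    - [0,0,-0.66,0,0]
    - [0,0,-0.78,0,0]
    - [0,0,-0.88,0,0]
    - [0.1,-0.12,-0.9,-0.013,0]
    - [0.2,-0.24,-0.9,-0.026,0]
    - [0.3,-0.36,-0.9,-0.04,0]
    - [0.4,-0.48,-0.9,-0.052,0]
    - [0.5,-0.6,-0.9,-0.065,0]
    - [0.6,-0.72,-0.9,-0.08,0]
    - [0.7,-0.84,-0.9,-0.091,0]
    - [0.769,-0.926,-0.914,-0.1,0]
    - [0.769,-0.926,-0.914,-0.1,0]
    - [0.769,-0.926,-0.914,-0.1,0]
    - [0.769,-0.926,-0.914,-0.1,0]

```text
t: 3.98
tcp_pos: [0.5972, 0.1454, 0.2883]
ee_rot: [0.894, 0.448, -0.001, -0.0]
wrist_force: [-1.3, -1.0, -5.1]
width: 0.029
```

```bash
python3 - <<'E'
from h import *
st()
A=[]
for n,(x,y) in(("top",(165,105)),("side",(150,130))):
    im=get_image(n)[:,:,::-1].copy(); cv2.imwrite(f"pics/{n}2.png",im); A.append(cv2.resize(im[y:y+90,x:x+80],(400,450),interpolation=cv2.INTER_CUBIC))
    s=read_state(); print(n,proj(n,s["tcp_pos"]),proj(n,[.598,.144,.222]))
cv2.imwrite("pics/c3.png",np.hstack(A))
E
```

```text
t 3.98 tcp [0.5972 0.1454 0.2883] yaw 53.18 F [-1.3 -1.  -5.1] T [-0.08  0.01 -0.01] w 0.029
top [188.69929535 137.73608549] [192.79951314 143.52713724]
side [188.30637937 168.32150913] [190.17586228 184.56514244]
```

View pics/c3.png

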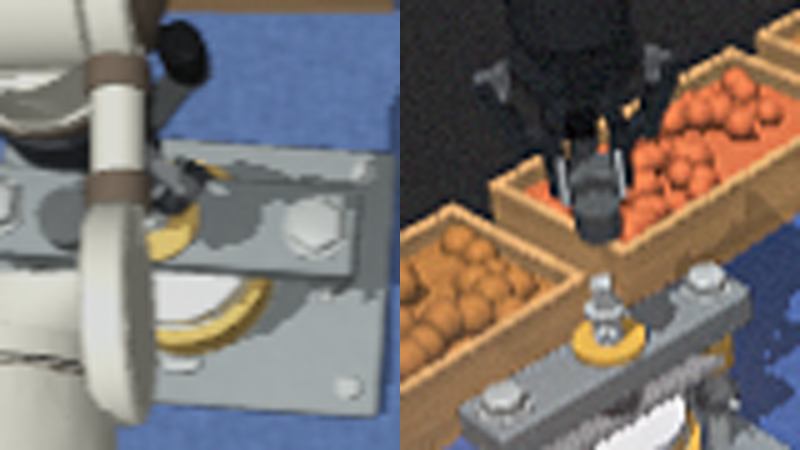

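```bash
python3 - <<'E'
from h import *
print(row([.5988,.1434,.242],53.2))
E
```

```text
[np.float64(0.0034), np.float64(0.0042), np.float64(0.1557), np.float64(-0.0006)]
```

Call:
move_arm:
  targets:
    - [0.003,0.004,0.08,0,0]
    - [0.003,0.004,0.14,0,0]
    - [0.003,0.004,0.155,0,0]
    - [0.003,0.004,0.155,0,0]
    - [0.003,0.004,0.155,0,0]

```text
t: 4.5
tcp_pos: [0.5987, 0.1425, 0.2427]
ee_rot: [0.895, 0.446, -0.0, 0.0]
wrist_force: [1.2, -0.1, -5.5]
width: 0.0288
```

```bash
python3 - <<'E'
from h import *
st()
im=get_image("side")[:,:,::-1].copy(); cv2.imwrite("pics/s3.png",im); cv2.imwrite("pics/c4.png",cv2.resize(im[150:210,155:225],(700,600),interpolation=cv2.INTER_CUBIC))
E
```

```text
t 4.5 tcp [0.5987 0.1425 0.2427] yaw 52.93 F [ 1.2 -0.1 -5.5] T [ 0.02 -0.03 -0.06] w 0.0288
```

View pics/c4.png

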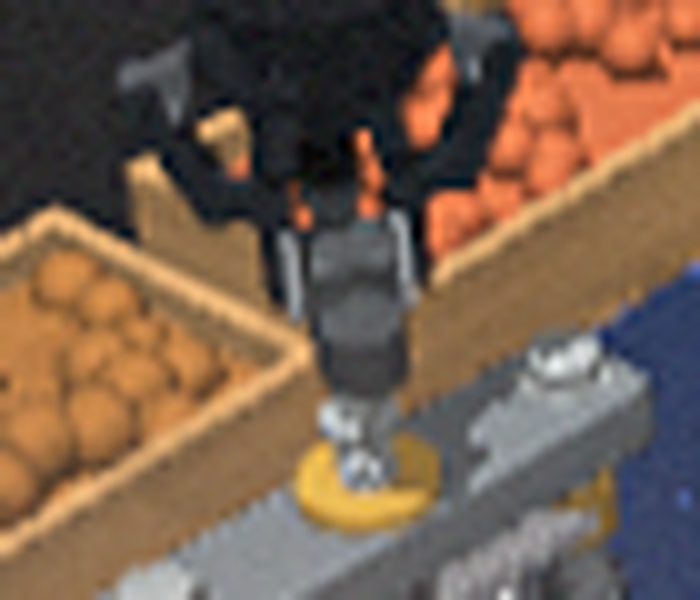

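Call:
move_arm:
  targets:
    - [0,-0.002,0.006,0,0]
    - [0,-0.002,0.013,0,0]
    - [0,-0.002,0.013,0,0]
    - [0,-0.002,0.013,0,0]

```text
t: 4.88
tcp_pos: [0.5988, 0.1432, 0.2401]
ee_rot: [0.895, 0.446, 0.001, 0.0]
wrist_force: [-0.9, -0.3, -5.7]
width: 0.0288
```

Call:
move_arm:
  targets:
    - [0,0,0.003,0,0]
    - [0,0,0.006,0,0]
    - [0,0,0.006,0,0]

```text
t: 5.13
tcp_pos: [0.5987, 0.1432, 0.2381]
ee_rot: [0.895, 0.446, 0.0, 0.0]
wrist_force: [-0.2, -0.1, -5.9]
width: 0.0291
```

Call:
move_arm:
  targets:
    - [0,0,0.003,0,0]
    - [0,0,0.006,0,0]
    - [0,0,0.006,0,0]

```text
t: 5.38
tcp_pos: [0.5989, 0.1432, 0.2369]
ee_rot: [0.895, 0.446, 0.001, 0.001]
wrist_force: [-1.7, 1.0, -2.3]
width: 0.0288
```

Call:
move_arm:
  targets:
    - [0,0,0.003,0,0]
    - [0,0,0.006,0,0]
    - [0,0,0.006,0,0]

```text
t: 5.63
tcp_pos: [0.5991, 0.1432, 0.2365]
ee_rot: [0.895, 0.446, 0.001, 0.001]
wrist_force: [-4.4, -1.4, 4.6]
width: 0.029
```

```bash
python3 - <<'E'
from h import *
st()
E
```

```text
t 5.63 tcp [0.5991 0.1432 0.2365] yaw 52.96 F [-4.4 -1.4  4.6] T [-0.03  0.74  0.11] w 0.029
```

Call:
move_arm:
  targets:
    - [-0.0012,-0.0016,0.003,0,0]
    - [-0.0024,-0.0032,0.004,0,0]
    - [-0.0024,-0.0032,0.004,0,0]

```text
t: 5.88
tcp_pos: [0.5989, 0.1433, 0.2365]
ee_rot: [0.895, 0.446, 0.003, 0.002]
wrist_force: [1.0, -0.3, 5.3]
width: 0.0289
```

Call:
move_arm:
  targets:
    - [-0.0012,-0.0016,0.003,0,0]
    - [-0.0024,-0.0032,0.004,0,0]
    - [-0.0024,-0.0032,0.004,0,0]

```text
t: 6.13
tcp_pos: [0.5987, 0.1432, 0.2365]
ee_rot: [0.895, 0.446, 0.004, 0.002]
wrist_force: [-0.4, -1.3, 5.4]
width: 0.0289
```

```bash
python3 - <<'E'
from h import *
st()
E
```

```text
t 6.13 tcp [0.5987 0.1432 0.2365] yaw 52.96 F [-0.4 -1.3  5.4] T [-0.02  0.05  0.01] w 0.0289
```

Call:
move_arm:
  targets:
    - [0,0,0.005,0.008,0]
    - [0,0,0.006,0.016,0]
    - [0,0,0.006,0.02,0]
    - [0,0,0.006,0.02,0]

```text
t: 6.47
tcp_pos: [0.599, 0.1431, 0.2363]
ee_rot: [0.922, 0.388, 0.005, 0.002]
wrist_force: [-4.3, -1.1, 10.1]
width: 0.0291
```

```bash
python3 - <<'E'
from h import *
st(); print(read_state()["ee_rot"])
E
```

```text
t 6.47 tcp [0.599  0.1431 0.2363] yaw 45.7 F [-4.3 -1.1 10.1] T [-0.16  0.85  0.04] w 0.0291
[0.92153052 0.38826837 0.00486585 0.00234312]
```

Call:
move_arm:
  targets:
    - [0,0,0.001,-0.01,0]
    - [0,0,0.002,-0.02,0]
    - [0,0,0.004,-0.03,0]
    - [0,0,0.005,-0.04,0]
    - [0,0,0.005,-0.045,0]
    - [0,0,0.005,-0.045,0]

```text
t: 6.97
tcp_pos: [0.6001, 0.1443, 0.2364]
ee_rot: [0.857, 0.515, 0.007, 0.003]
wrist_force: [-0.4, 3.8, 8.0]
width: 0.0291
```

```bash
python3 - <<'E'
from h import *
st(); print(read_state()["ee_rot"])
# square edge orientation from initial top image
a=cv2.imread("pics/top0.png"); g=cv2.cvtColor(a,cv2.COLOR_BGR2GRAY)
print(g[136:153,184:204])
E
```

```text
t 6.97 tcp [0.6001 0.1443 0.2364] yaw 61.99 F [-0.4  3.8  8. ] T [ 0.59  0.1  -0.07] w 0.0291
[0.85718761 0.51495033 0.00686163 0.00291208]
[[157 158 158 159 159 158 158 157 157 157 158 159 161 161 159 149 146 161
  161 160]
 [159 159 158 158 158 157 158 158 159 160 165 172 190 198 194 198 198 195
  196 191]
 [157 158 157 156 155 156 156 158 165 188 206 213 216 216 216 218 218 217
  217 211]
 [139 134 129 128 121 109 106 129 161 178 185 190 187 180 192 210 215 196
  188 215]
 [155 156 157 157 156 162 171 175 173 175 185 189 188 186 185 179 150 118
  127 123]
 [154 154 155 155 161 180 188 182 183 180 179 189 182 159 131 131 131 128
  112 105]
 [156 156 156 163 180 187 183 183 187 189 172 135 132 133 131 130 130 132
  117  93]
 [157 156 156 176 187 184 183 187 189 191 194 180 136 132 132 129 131 131
  130 118]
 [156 156 161 179 189 192 194 197 201 202 194 158 103 122 117 111 132 131
  131 126]
 [158 156 170 186 191 181 174 199 214 208 171  93  95 117 129 126 132 131
  133 125]
 [157 147 165 190 192 194 182 172 195 178  96  89 107 130 136 131 131 132
  132 132]
 [157 162 179 189 195 200 196 183 147 111  89 114 135 166 167 124 132 132
  132 132]
 [157 162 180 190 190 192 195 197 180 134 119 167 194 173 118 120 132 132
  136 139]
 [158 163 181 190 190 179 176 189 191 195 196 196 178 135 115 127 132 135
  166 184]
 [160 159 173 187 190 191 190 186 177 170 166 147 131 137 134 138 138 167
  190 174]
 [161 161 169 183 190 191 190 190 190 183 162 168 183 180 190 190 189 190
  190 168]
 [161 161 151 162 187 190 189 190 189 189 189 189 190 190 189 190 189 190
  181 145]]
```

```bash
python3 - <<'E'
from h import *
from scipy.optimize import least_squares
def tri(a,b): return least_squares(lambda p:np.r_[proj("top",p)-a,proj("side",p)-b],[.598,.144,.22])
for a,b in[((192.2,143.5),(190.2,185)),((192.7,143.5),(190.5,185)),((191.2,145),(190.6,191))]:
    r=tri(np.array(a),np.array(b)); print(r.x,r.fun)
p=np.array([.598,.144,.222])
for d in np.eye(3)*.001: print(proj("top",p+d)-proj("top",p),proj("side",p+d)-proj("side",p))
E
```

```text
[0.59780145 0.14538262 0.22127548] [ 0.12662287  0.16146996 -0.2561169  -0.0561491 ]
[0.59792991 0.1441135  0.22051833] [ 0.14202117  0.18120377 -0.28748743 -0.06290246]
[0.59748807 0.15051996 0.19940107] [ 0.49622392  0.63398147 -0.99458337 -0.21654577]
[ 0.00798995 -0.36425263] [-0.202099   -0.10648826]
[-0.37123306 -0.00064737] [-0.21337033  0.13499021]
[-0.05758933 -0.08699966] [-0.03153881 -0.23592698]
```

```bash
python3 - <<'E'
from h import *
print(row([.5982,.1445,.2385],49.5))
E
```

```text
[np.float64(-0.0024), np.float64(-0.0058), np.float64(-0.0071), np.float64(0.0347)]
```

Call:
move_arm:
  targets:
    - [0,0,-0.01,0.01,0]
    - [-0.0024,-0.0058,-0.01,0.02,0]
    - [-0.0024,-0.006,-0.01,0.035,0]
    - [-0.0024,-0.006,-0.01,0.035,0]
    - [-0.0024,-0.006,-0.01,0.035,0]

```text
t: 7.38
tcp_pos: [0.5973, 0.1445, 0.2373]
ee_rot: [0.908, 0.419, 0.006, 0.002]
wrist_force: [0.0, 0.4, -5.4]
width: 0.0288
```

```bash
python3 - <<'E'
from h import *
st(); print(row([.5982,.1445,.234],49.5)); print(read_state()["ee_rot"])
E
```

```text
t 7.38 tcp [0.5973 0.1445 0.2373] yaw 49.53 F [ 0.   0.4 -5.4] T [-0.05  0.01  0.05] w 0.0288
[np.float64(0.0018), np.float64(0.0022), np.float64(0.0111), np.float64(0.0001)]
[0.90801985 0.41888462 0.0057616  0.00156038]
```

Call:
move_arm:
  targets:
    - [0.001,0.001,0.005,0,0]
    - [0.001,0.001,0.011,0,0]
    - [0.001,0.001,0.011,0,0]
    - [0.005,0.001,0.011,0,0]
    - [0.005,0.001,0.011,0,0]
    - [0.001,0.005,0.011,0,0]
    - [0.001,0.005,0.011,0,0]
    - [-0.004,0.001,0.011,0,0]
    - [-0.004,0.001,0.011,0,0]
    - [0.001,-0.005,0.011,0,0]
    - [0.001,-0.005,0.011,0,0]
    - [0.001,0,0.011,0,0]
    - [0.001,0,0.011,0,0]

```text
t: 8.47
tcp_pos: [0.5977, 0.1454, 0.2336]
ee_rot: [0.908, 0.419, 0.006, 0.001]
wrist_force: [2.8, 4.0, -7.0]
width: 0.029
```

```bash
python3 - <<'E'
from h import *
st(); print(read_state()["ee_rot"])
E
```

```text
t 8.47 tcp [0.5977 0.1454 0.2336] yaw 49.54 F [ 2.8  4.  -7. ] T [ 0.91 -0.4   0.02] w 0.029
[9.07972439e-01 4.18984818e-01 6.08859689e-03 8.36972678e-04]
```

Call:
move_arm:
  targets:
    - [0.003,0,0.006,0,0]
    - [0.003,0,0.012,0,0]
    - [0.003,0,0.018,0,0]
    - [0.003,0,0.018,0,0]

```text
t: 8.8
tcp_pos: [0.598, 0.1457, 0.2275]
ee_rot: [0.908, 0.419, 0.005, 0.001]
wrist_force: [0.7, 1.3, -5.8]
width: 0.0292
```

```bash
python3 - <<'E'
from h import *
st()
E
```

```text
t 8.8 tcp [0.598  0.1457 0.2275] yaw 49.53 F [ 0.7  1.3 -5.8] T [ 0.11 -0.06 -0.08] w 0.0292
```

Sliding on freely. I'll continue down to the shoulder.

Call:
move_arm:
  targets:
    - [0.001,0,0.008,0,0]
    - [0.001,0,0.016,0,0]
    - [0.001,0,0.024,0,0]
    - [0.001,0,0.032,0,0]
    - [0.001,0,0.032,0,0]

```text
t: 9.22
tcp_pos: [0.598, 0.1458, 0.2171]
ee_rot: [0.908, 0.419, 0.005, 0.001]
wrist_force: [1.5, 0.7, -5.2]
width: 0.0287
```

```bash
python3 - <<'E'
from h import *
st()
E
```

```text
t 9.22 tcp [0.598  0.1458 0.2171] yaw 49.52 F [ 1.5  0.7 -5.2] T [ 0.11  0.   -0.02] w 0.0287
```

Call:
move_arm:
  targets:
    - [0.001,0,0.005,0,0]
    - [0.001,0,0.009,0,0]
    - [0.001,0,0.012,0,0]
    - [0.001,0,0.012,0,0]

```text
t: 9.55
tcp_pos: [0.5985, 0.146, 0.2151]
ee_rot: [0.908, 0.419, 0.005, 0.001]
wrist_force: [-2.9, -0.7, 4.6]
width: 0.0292
```

```bash
python3 - <<'E'
from h import *
st()
E
```

```text
t 9.55 tcp [0.5985 0.146  0.2151] yaw 49.53 F [-2.9 -0.7  4.6] T [-0.12  0.89 -0.  ] w 0.0292
```

Seated: it made contact at TCP z 0.2151, 22 mm below the first touch, and slid on freely. Now I'll release the hub, rise and move over the knob. The jaws are already tangential there.

Call:
move_arm:
  targets:
    - [0,0,-0.004,0,0.6]
    - [0,0,-0.004,0,1]
    - [0,0,-0.004,0,1]
    - [0,0,-0.004,0,1]
    - [0,0,-0.004,0,1]
    - [0,0,-0.12,0,1]
    - [0,0,-0.25,0,1]
    - [0,0,-0.27,0,1]
    - [0,0.1,-0.27,0,1]
    - [0,0.197,-0.27,0,1]
    - [0,0.197,-0.27,0,1]
    - [0,0.197,-0.27,0,1]

```text
t: 10.55
tcp_pos: [0.6431, 0.1065, 0.2958]
ee_rot: [0.908, 0.418, 0.005, 0.001]
wrist_force: [0.1, -0.3, -0.3]
width: 0.0853
```

```bash
python3 - <<'E'
from h import *
st(); print(row([.5975+.0456,.1462-.039,.236],49.5),read_state()["ee_rot"])
A=[]
for n,(x,y) in(("top",(165,105)),("side",(150,120))):
    im=get_image(n)[:,:,::-1].copy(); cv2.imwrite(f"pics/{n}4.png",im); A.append(cv2.resize(im[y:y+90,x:x+80],(400,450),interpolation=cv2.INTER_CUBIC))
cv2.imwrite("pics/c5.png",np.hstack(A))
E
```

```text
t 10.55 tcp [0.6431 0.1065 0.2958] yaw 49.43 F [ 0.1 -0.3 -0.3] T [-0.01  0.   -0.07] w 0.0853
[np.float64(0.0002), np.float64(-0.0028), np.float64(0.1993), np.float64(-0.0002)] [0.90839664 0.41807717 0.0051176  0.00091588]
```

View pics/c5.png

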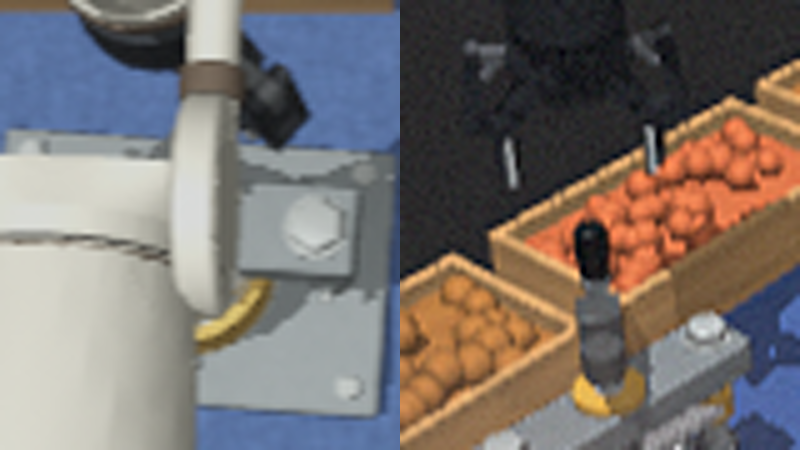

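The crank now sits low and upright on the square, with its knob at (592,250) in the crop, between the open fingers. I'll descend and grip the knob.

Call:
move_arm:
  targets:
    - [0,-0.002,0.08,0,1]
    - [0,-0.002,0.16,0,1]
    - [0,-0.002,0.195,0,1]
    - [0,-0.002,0.195,0,1]
    - [0,-0.002,0.195,0,0]
    - [0,-0.002,0.195,0,0]
    - [0,-0.002,0.195,0,0]
    - [0,-0.002,0.195,0,0]
    - [0,-0.002,0.195,0,0]
    - [0,-0.002,0.195,0,0]
    - [0,-0.002,0.195,0,0]
    - [0,-0.002,0.195,0,0]

```text
t: 11.65
tcp_pos: [0.643, 0.1082, 0.2387]
ee_rot: [0.908, 0.419, 0.006, 0.001]
wrist_force: [1.2, -0.8, 4.7]
width: 0.023
```

```bash
python3 - <<'E'
from h import *
st()
for d in range(10,100,10):
    a=np.radians(d); print([round(-.2*np.sin(a),3),round(.2*(np.cos(a)-1),3),round(.0333*d/360,4),0,0],end=", ")
E
```

```text
t 11.65 tcp [0.643  0.1082 0.2387] yaw 49.53 F [ 1.2 -0.8  4.7] T [-0.09 -0.06  0.01] w 0.023
[np.float64(-0.035), np.float64(-0.003), 0.0009, 0, 0], [np.float64(-0.068), np.float64(-0.012), 0.0019, 0, 0], [np.float64(-0.1), np.float64(-0.027), 0.0028, 0, 0], [np.float64(-0.129), np.float64(-0.047), 0.0037, 0, 0], [np.float64(-0.153), np.float64(-0.071), 0.0046, 0, 0], [np.float64(-0.173), np.float64(-0.1), 0.0056, 0, 0], [np.float64(-0.188), np.float64(-0.132), 0.0065, 0, 0], [np.float64(-0.197), np.float64(-0.165), 0.0074, 0, 0], [np.float64(-0.2), np.float64(-0.2), 0.0083, 0, 0],
```

Call:
move_arm:
  targets:
    - [-0.018,-0.001,0.0005,0,0]
    - [-0.035,-0.003,0.001,0,0]
    - [-0.068,-0.012,0.002,0,0]
    - [-0.1,-0.027,0.003,0,0]
    - [-0.129,-0.047,0.004,0,0]
    - [-0.153,-0.071,0.005,0,0]
    - [-0.173,-0.1,0.0055,0,0]
    - [-0.188,-0.132,0.0065,0,0]
    - [-0.197,-0.165,0.0075,0,0]
    - [-0.2,-0.2,0.0085,0,0]
    - [-0.2,-0.2,0.0085,0,0]

```text
t: 12.57
tcp_pos: [0.5574, 0.102, 0.2362]
ee_rot: [0.908, 0.419, 0.006, 0.002]
wrist_force: [-1.0, 0.1, 6.4]
width: 0.023
```

```bash
cat >> h.py <<'E'
C=np.array([.5975,.1462])
def plan(degs,start=None,zadd=0,r=.06,z0=None,C=C):
    """rows carrying the knob clockwise about C by degs from its present angle"""
    s=read_state(); p=s["tcp_pos"]; v=p[:2]-C; a0=np.degrees(np.arctan2(v[1],v[0])); rt=R.from_quat(s["ee_rot"])
    print("ang",round(a0,1),"r",round(np.hypot(*v)*1e3,1))
    out=[]
    for d in degs:
        a=np.radians(a0-d); q=[C[0]+r*np.cos(a),C[1]+r*np.sin(a),p[2]-d/36000+zadd]
        f=rt.inv().apply(np.array(q)-p)/.3; out.append([round(float(x),3) for x in f]+[0,0])
    print(out)
E
python3 - <<'E'
from h import *
st(); print(read_state()["ee_rot"]); plan(range(10,201,10))
E
```

```text
t 12.57 tcp [0.5574 0.102  0.2362] yaw 49.57 F [-1.   0.1  6.4] T [-0.04 -0.   -0.01] w 0.023
[0.90787527 0.41918775 0.00640232 0.00176801]
ang -132.2 r 59.7
[[0.003, -0.035, 0.001, 0, 0], [0.013, -0.068, 0.001, 0, 0], [0.029, -0.099, 0.002, 0, 0], [0.05, -0.127, 0.003, 0, 0], [0.075, -0.151, 0.004, 0, 0], [0.104, -0.17, 0.005, 0, 0], [0.136, -0.184, 0.006, 0, 0], [0.17, -0.192, 0.007, 0, 0], [0.205, -0.194, 0.009, 0, 0], [0.24, -0.19, 0.01, 0, 0], [0.273, -0.18, 0.011, 0, 0], [0.304, -0.164, 0.013, 0, 0], [0.332, -0.143, 0.014, 0, 0], [0.356, -0.118, 0.016, 0, 0], [0.375, -0.088, 0.017, 0, 0], [0.389, -0.056, 0.018, 0, 0], [0.397, -0.022, 0.02, 0, 0], [0.399, 0.012, 0.021, 0, 0], [0.394, 0.047, 0.022, 0, 0], [0.384, 0.08, 0.023, 0, 0]]
```

Call:
move_arm:
  targets:
    - [0.003,-0.035,0.001,0,0]
    - [0.013,-0.068,0.001,0,0]
    - [0.029,-0.099,0.002,0,0]
    - [0.05,-0.127,0.003,0,0]
    - [0.075,-0.151,0.004,0,0]
    - [0.104,-0.17,0.005,0,0]
    - [0.136,-0.184,0.006,0,0]
    - [0.17,-0.192,0.007,0,0]
    - [0.205,-0.194,0.009,0,0]
    - [0.24,-0.19,0.01,0,0]
    - [0.273,-0.18,0.011,0,0]
    - [0.304,-0.164,0.013,0,0]
    - [0.332,-0.143,0.014,0,0]
    - [0.356,-0.118,0.016,0,0]
    - [0.375,-0.088,0.017,0,0]
    - [0.389,-0.056,0.018,0,0]
    - [0.397,-0.022,0.02,0,0]
    - [0.399,0.012,0.021,0,0]
    - [0.394,0.047,0.022,0,0]
    - [0.384,0.08,0.023,0,0]

```text
t: 14.23
tcp_pos: [0.6498, 0.1764, 0.2308]
ee_rot: [0.908, 0.42, 0.006, 0.0]
wrist_force: [-2.0, 2.6, 6.0]
width: 0.0231
```

```bash
python3 - <<'E'
from h import *
st(); print(read_state()["ee_rot"]); plan(range(10,201,10))
E
```

```text
t 14.23 tcp [0.6498 0.1764 0.2308] yaw 49.67 F [-2.   2.6  6. ] T [0.3  0.48 0.  ] w 0.0231
[9.07529036e-01 4.19947136e-01 5.95061501e-03 2.06505741e-04]
ang 30.0 r 60.4
[[-0.016, 0.031, 0.001, 0, 0], [-0.036, 0.06, 0.002, 0, 0], [-0.06, 0.085, 0.003, 0, 0], [-0.089, 0.105, 0.003, 0, 0], [-0.12, 0.12, 0.004, 0, 0], [-0.154, 0.129, 0.005, 0, 0], [-0.189, 0.132, 0.005, 0, 0], [-0.223, 0.129, 0.006, 0, 0], [-0.257, 0.12, 0.006, 0, 0], [-0.289, 0.106, 0.007, 0, 0], [-0.317, 0.086, 0.007, 0, 0], [-0.342, 0.062, 0.008, 0, 0], [-0.362, 0.033, 0.008, 0, 0], [-0.377, 0.002, 0.009, 0, 0], [-0.387, -0.032, 0.01, 0, 0], [-0.39, -0.067, 0.01, 0, 0], [-0.387, -0.102, 0.011, 0, 0], [-0.378, -0.135, 0.012, 0, 0], [-0.364, -0.167, 0.013, 0, 0], [-0.344, -0.196, 0.014, 0, 0]]
```

Call:
move_arm:
  targets:
    - [-0.016,0.031,0.001,0,0]
    - [-0.036,0.06,0.002,0,0]
    - [-0.06,0.085,0.003,0,0]
    - [-0.089,0.105,0.003,0,0]
    - [-0.12,0.12,0.004,0,0]
    - [-0.154,0.129,0.005,0,0]
    - [-0.189,0.132,0.005,0,0]
    - [-0.223,0.129,0.006,0,0]
    - [-0.257,0.12,0.006,0,0]
    - [-0.289,0.106,0.007,0,0]
    - [-0.317,0.086,0.007,0,0]
    - [-0.342,0.062,0.008,0,0]
    - [-0.362,0.033,0.008,0,0]
    - [-0.377,0.002,0.009,0,0]
    - [-0.387,-0.032,0.01,0,0]
    - [-0.39,-0.067,0.01,0,0]
    - [-0.387,-0.102,0.011,0,0]
    - [-0.378,-0.135,0.012,0,0]
    - [-0.364,-0.167,0.013,0,0]
    - [-0.344,-0.196,0.014,0,0]

```text
t: 15.9
tcp_pos: [0.5376, 0.1359, 0.2253]
ee_rot: [0.908, 0.42, 0.005, 0.001]
wrist_force: [2.6, -2.4, 4.2]
width: 0.023
```

```bash
python3 - <<'E'
from h import *
st(); print(read_state()["ee_rot"]); plan(range(10,201,10))
E
```

```text
t 15.9 tcp [0.5376 0.1359 0.2253] yaw 49.65 F [ 2.6 -2.4  4.2] T [-0.48 -0.64 -0.  ] w 0.023
[9.07598779e-01 4.19804430e-01 5.29528442e-03 8.09981639e-04]
ang -170.2 r 60.8
[[0.027, -0.023, 0.001, 0, 0], [0.055, -0.043, 0.002, 0, 0], [0.087, -0.058, 0.003, 0, 0], [0.12, -0.067, 0.004, 0, 0], [0.155, -0.07, 0.006, 0, 0], [0.19, -0.067, 0.007, 0, 0], [0.224, -0.058, 0.008, 0, 0], [0.255, -0.044, 0.009, 0, 0], [0.284, -0.024, 0.011, 0, 0], [0.308, 0.001, 0.012, 0, 0], [0.329, 0.029, 0.013, 0, 0], [0.343, 0.061, 0.015, 0, 0], [0.352, 0.095, 0.016, 0, 0], [0.356, 0.129, 0.017, 0, 0], [0.353, 0.164, 0.018, 0, 0], [0.344, 0.198, 0.019, 0, 0], [0.329, 0.229, 0.02, 0, 0], [0.309, 0.258, 0.021, 0, 0], [0.284, 0.283, 0.022, 0, 0], [0.256, 0.303, 0.023, 0, 0]]
```

Call:
move_arm:
  targets:
    - [0.027,-0.023,0.001,0,0]
    - [0.055,-0.043,0.002,0,0]
    - [0.087,-0.058,0.003,0,0]
    - [0.12,-0.067,0.004,0,0]
    - [0.155,-0.07,0.006,0,0]
    - [0.19,-0.067,0.007,0,0]
    - [0.224,-0.058,0.008,0,0]
    - [0.255,-0.044,0.009,0,0]
    - [0.284,-0.024,0.011,0,0]
    - [0.308,0.001,0.012,0,0]
    - [0.329,0.029,0.013,0,0]
    - [0.343,0.061,0.015,0,0]
    - [0.352,0.095,0.016,0,0]
    - [0.356,0.129,0.017,0,0]
    - [0.353,0.164,0.018,0,0]
    - [0.344,0.198,0.019,0,0]
    - [0.329,0.229,0.02,0,0]
    - [0.309,0.258,0.021,0,0]
    - [0.284,0.283,0.022,0,0]
    - [0.284,0.283,0.022,0,0]

```text
t: 17.57
tcp_pos: [0.6572, 0.1461, 0.2199]
ee_rot: [0.908, 0.42, 0.005, 0.0]
wrist_force: [0.9, 0.2, 5.6]
width: 0.0227
```

```bash
python3 - <<'E'
from h import *
st(); plan(range(3,46,3))
E
```

```text
t 17.57 tcp [0.6572 0.1461 0.2199] yaw 49.61 F [0.9 0.2 5.6] T [ 0.   -0.03  0.05] w 0.0227
ang -0.1 r 59.7
[[-0.008, 0.007, 0.0, 0, 0], [-0.016, 0.013, 0.0, 0, 0], [-0.025, 0.019, 0.001, 0, 0], [-0.034, 0.024, 0.001, 0, 0], [-0.043, 0.029, 0.001, 0, 0], [-0.053, 0.033, 0.001, 0, 0], [-0.063, 0.037, 0.002, 0, 0], [-0.073, 0.04, 0.002, 0, 0], [-0.083, 0.043, 0.002, 0, 0], [-0.093, 0.045, 0.002, 0, 0], [-0.103, 0.046, 0.002, 0, 0], [-0.114, 0.048, 0.003, 0, 0], [-0.124, 0.048, 0.003, 0, 0], [-0.135, 0.048, 0.003, 0, 0], [-0.145, 0.047, 0.003, 0, 0]]
```

```bash
python3 - <<'E'
from h import *
plan([4,8,13,18,23,28,33,38,43,48,53,58,63,68,73,78])
E
```

```text
ang -0.1 r 59.7
[[-0.01, 0.009, 0.0, 0, 0], [-0.022, 0.017, 0.001, 0, 0], [-0.037, 0.026, 0.001, 0, 0], [-0.053, 0.033, 0.001, 0, 0], [-0.069, 0.039, 0.002, 0, 0], [-0.086, 0.044, 0.002, 0, 0], [-0.103, 0.046, 0.002, 0, 0], [-0.121, 0.048, 0.003, 0, 0], [-0.138, 0.048, 0.003, 0, 0], [-0.156, 0.046, 0.003, 0, 0], [-0.173, 0.043, 0.004, 0, 0], [-0.19, 0.039, 0.004, 0, 0], [-0.206, 0.033, 0.004, 0, 0], [-0.222, 0.025, 0.004, 0, 0], [-0.237, 0.016, 0.005, 0, 0], [-0.251, 0.006, 0.005, 0, 0]]
```

Call:
move_arm:
  targets:
    - [-0.01,0.009,0.0,0,0]
    - [-0.022,0.017,0.001,0,0]
    - [-0.037,0.026,0.001,0,0]
    - [-0.053,0.033,0.001,0,0]
    - [-0.069,0.039,0.002,0,0]
    - [-0.086,0.044,0.002,0,0]
    - [-0.103,0.046,0.002,0,0]
    - [-0.121,0.048,0.003,0,0]
    - [-0.138,0.048,0.003,0,0]
    - [-0.156,0.046,0.003,0,0]
    - [-0.173,0.043,0.004,0,0]
    - [-0.19,0.039,0.004,0,0]
    - [-0.206,0.033,0.004,0,0]
    - [-0.222,0.025,0.004,0,0]
    - [-0.237,0.016,0.005,0,0]
    - [-0.251,0.006,0.005,0,0]

```text
t: 18.9
tcp_pos: [0.6094, 0.0883, 0.2176]
ee_rot: [0.908, 0.42, 0.005, -0.001]
wrist_force: [1.7, 6.7, 4.6]
width: 0.0227
```

```bash
python3 - <<'E'
from h import *
st(); plan([2,4,5]);plan([10,20,30])
im=get_image("side")[:,:,::-1].copy(); cv2.imwrite("pics/s5.png",im)
cv2.imwrite("pics/c6.png",cv2.resize(im[170:260,145:245],(800,720))[:600])
E
```

```text
t 18.9 tcp [0.6094 0.0883 0.2176] yaw 49.62 F [1.7 6.7 4.6] T [ 1.16 -0.49  0.03] w 0.0227
ang -78.4 r 59.1
[[-0.007, -0.002, 0.0, 0, 0], [-0.012, -0.007, 0.0, 0, 0], [-0.015, -0.009, 0.0, 0, 0]]
ang -78.4 r 59.1
[[-0.027, -0.022, 0.001, 0, 0], [-0.048, -0.049, 0.001, 0, 0], [-0.064, -0.08, 0.002, 0, 0]]
```

View pics/c6.png

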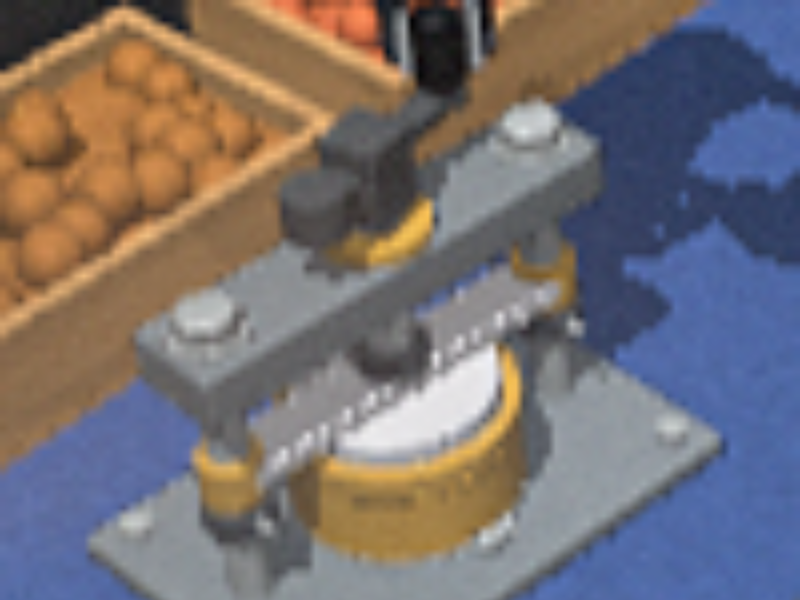

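Call:
move_arm:
  targets:
    - [-0.014,-0.01,0.0,0,0]
    - [-0.027,-0.022,0.001,0,0]
    - [-0.038,-0.035,0.001,0,0]
    - [-0.048,-0.049,0.001,0,0]
    - [-0.057,-0.064,0.001,0,0]
    - [-0.064,-0.08,0.002,0,0]

```text
t: 19.45
tcp_pos: [0.5785, 0.0898, 0.2168]
ee_rot: [0.908, 0.42, 0.006, -0.001]
wrist_force: [4.0, 5.2, 3.9]
width: 0.0232
```

```bash
cat >> h.py <<'E'
def tan():
    s=read_state(); v=s["tcp_pos"][:2]-C; a=np.arctan2(v[1],v[0]); f=s["wrist_force"][:2]
    print("ang",round(np.degrees(a),1),"tang push",round(-f@[np.sin(a),-np.cos(a)],1),"radial",round(f@[np.cos(a),np.sin(a)],1))
E
python3 - <<'E'
from h import *
st();tan(); plan([3,6]); plan([10,20])
E
```

```text
t 19.45 tcp [0.5785 0.0898 0.2168] yaw 49.63 F [4.  5.2 3.9] T [ 1.26 -1.12  0.06] w 0.0232
ang -108.7 tang push 2.1 radial -6.2
ang -108.7 r 59.5
[[-0.005, -0.009, 0.0, 0, 0], [-0.008, -0.019, 0.0, 0, 0]]
ang -108.7 r 59.5
[[-0.012, -0.033, 0.001, 0, 0], [-0.016, -0.067, 0.001, 0, 0]]
```

Call:
move_arm:
  targets:
    - [-0.004,-0.01,0,0,0]
    - [-0.008,-0.0195,0,0,0]
    - [-0.008,-0.0195,0,0,0]

```text
t: 19.7
tcp_pos: [0.5726, 0.0921, 0.2167]
ee_rot: [0.908, 0.42, 0.007, -0.001]
wrist_force: [3.7, 4.3, 2.5]
width: 0.0226
```

Call:
move_arm:
  targets:
    - [-0.003,-0.01,0,0,0]
    - [-0.006,-0.02,0,0,0]
    - [-0.006,-0.02,0,0,0]

```text
t: 19.95
tcp_pos: [0.5671, 0.0948, 0.2166]
ee_rot: [0.908, 0.42, 0.008, -0.001]
wrist_force: [4.6, 4.1, 2.4]
width: 0.0229
```

Call:
move_arm:
  targets:
    - [-0.002,-0.01,0,0,0]
    - [-0.004,-0.021,0,0,0]
    - [-0.004,-0.021,0,0,0]

```text
t: 20.2
tcp_pos: [0.5619, 0.0981, 0.2164]
ee_rot: [0.908, 0.42, 0.009, -0.0]
wrist_force: [5.2, 3.1, 2.1]
width: 0.0228
```

```bash
python3 - <<'E'
from h import *
st();tan(); plan([3,6,12])
E
```

```text
t 20.2 tcp [0.5619 0.0981 0.2164] yaw 49.64 F [5.2 3.1 2.1] T [ 0.72 -0.91  0.06] w 0.0228
ang -126.5 tang push 2.3 radial -5.6
ang -126.5 r 59.8
[[-0.001, -0.01, 0.0, 0, 0], [-0.001, -0.021, 0.0, 0, 0], [0.001, -0.042, 0.001, 0, 0]]
```

Call:
move_arm:
  targets:
    - [0,-0.009,0,0,0]
    - [-0.001,-0.018,0.001,0,0]
    - [-0.001,-0.018,0.001,0,0]

```text
t: 20.45
tcp_pos: [0.5579, 0.1012, 0.2162]
ee_rot: [0.908, 0.42, 0.009, 0.0]
wrist_force: [5.8, 1.7, 3.6]
width: 0.0227
```

Call:
move_arm:
  targets:
    - [0,-0.009,0,0,0]
    - [0.001,-0.018,0.001,0,0]
    - [0.001,-0.018,0.001,0,0]

```text
t: 20.7
tcp_pos: [0.554, 0.1048, 0.216]
ee_rot: [0.908, 0.42, 0.009, 0.001]
wrist_force: [3.8, 0.5, 4.4]
width: 0.0231
```

Call:
move_arm:
  targets:
    - [0.001,-0.009,0,0,0]
    - [0.002,-0.018,0.001,0,0]
    - [0.002,-0.018,0.001,0,0]

```text
t: 20.95
tcp_pos: [0.5504, 0.1087, 0.2159]
ee_rot: [0.908, 0.42, 0.009, 0.001]
wrist_force: [4.1, 0.1, 4.3]
width: 0.0229
```

```bash
python3 - <<'E'
from h import *
st();tan(); plan([2,4,8,12])
E
```

```text
t 20.95 tcp [0.5504 0.1087 0.2159] yaw 49.66 F [4.1 0.1 4.3] T [ 0.26 -0.83 -0.02] w 0.0229
ang -141.5 tang push 2.5 radial -3.3
ang -141.5 r 60.2
[[0.002, -0.007, 0.0, 0, 0], [0.004, -0.013, 0.0, 0, 0], [0.008, -0.027, 0.001, 0, 0], [0.013, -0.04, 0.001, 0, 0]]
```

Call:
move_arm:
  targets:
    - [0.001,-0.007,0,0,0]
    - [0.003,-0.014,0.001,0,0]
    - [0.003,-0.014,0.001,0,0]

```text
t: 21.2
tcp_pos: [0.5478, 0.112, 0.2157]
ee_rot: [0.908, 0.42, 0.009, 0.001]
wrist_force: [4.2, -0.0, 3.8]
width: 0.0232
```

Call:
move_arm:
  targets:
    - [0.002,-0.007,0,0,0]
    - [0.004,-0.014,0.001,0,0]
    - [0.004,-0.014,0.001,0,0]

```text
t: 21.45
tcp_pos: [0.5453, 0.1157, 0.2156]
ee_rot: [0.907, 0.42, 0.009, 0.001]
wrist_force: [3.3, 0.2, 5.2]
width: 0.0231
```

Call:
move_arm:
  targets:
    - [0.002,-0.007,0,0,0]
    - [0.005,-0.013,0.001,0,0]
    - [0.005,-0.013,0.001,0,0]

```text
t: 21.7
tcp_pos: [0.5431, 0.1195, 0.2154]
ee_rot: [0.907, 0.42, 0.009, 0.002]
wrist_force: [4.5, -0.4, 4.4]
width: 0.0234
```

Call:
move_arm:
  targets:
    - [0.003,-0.006,0,0,0]
    - [0.006,-0.013,0.001,0,0]
    - [0.006,-0.013,0.001,0,0]

```text
t: 21.95
tcp_pos: [0.5411, 0.1237, 0.2153]
ee_rot: [0.907, 0.42, 0.009, 0.002]
wrist_force: [3.8, -0.3, 5.2]
width: 0.0225
```

```bash
python3 - <<'E'
from h import *
st();tan(); plan([2,4,8,12])
E
```

```text
t 21.95 tcp [0.5411 0.1237 0.2153] yaw 49.7 F [ 3.8 -0.3  5.2] T [-0.05 -0.75  0.  ] w 0.0225
ang -158.2 tang push 1.7 radial -3.4
ang -158.2 r 60.7
[[0.005, -0.005, 0.0, 0, 0], [0.009, -0.011, 0.0, 0, 0], [0.017, -0.023, 0.001, 0, 0], [0.025, -0.034, 0.001, 0, 0]]
```

Call:
move_arm:
  targets:
    - [0.004,-0.006,0,0,0]
    - [0.008,-0.012,0.001,0,0]
    - [0.008,-0.012,0.001,0,0]

```text
t: 22.2
tcp_pos: [0.5394, 0.1281, 0.2151]
ee_rot: [0.907, 0.42, 0.009, 0.002]
wrist_force: [1.7, -1.8, 6.1]
width: 0.0228
```

Call:
move_arm:
  targets:
    - [0.004,-0.006,0,0,0]
    - [0.008,-0.012,0.001,0,0]
    - [0.008,-0.012,0.001,0,0]

```text
t: 22.45
tcp_pos: [0.538, 0.1327, 0.215]
ee_rot: [0.907, 0.421, 0.009, 0.002]
wrist_force: [3.3, -0.8, 5.4]
width: 0.0226
```

Call:
move_arm:
  targets:
    - [0.005,-0.006,0,0,0]
    - [0.009,-0.011,0.001,0,0]
    - [0.009,-0.011,0.001,0,0]

```text
t: 22.7
tcp_pos: [0.5371, 0.1372, 0.2148]
ee_rot: [0.907, 0.421, 0.008, 0.002]
wrist_force: [2.5, -1.4, 5.6]
width: 0.0229
```

Call:
move_arm:
  targets:
    - [0.005,-0.006,0,0,0]
    - [0.01,-0.011,0.001,0,0]
    - [0.01,-0.011,0.001,0,0]

```text
t: 22.95
tcp_pos: [0.5364, 0.142, 0.2147]
ee_rot: [0.907, 0.421, 0.008, 0.002]
wrist_force: [3.4, -2.1, 5.9]
width: 0.023
```

```bash
python3 - <<'E'
from h import *
st();tan(); plan([2,4,8,12])
E
```

```text
t 22.95 tcp [0.5364 0.142  0.2147] yaw 49.79 F [ 3.4 -2.1  5.9] T [-0.29 -0.75  0.05] w 0.023
ang -176.1 tang push 2.4 radial -3.2
ang -176.1 r 61.3
[[0.008, -0.002, 0.0, 0, 0], [0.013, -0.006, 0.0, 0, 0], [0.024, -0.015, 0.001, 0, 0], [0.036, -0.023, 0.001, 0, 0]]
```

Call:
move_arm:
  targets:
    - [0.006,-0.005,0,0,0]
    - [0.012,-0.01,0.001,0,0]
    - [0.012,-0.01,0.001,0,0]

```text
t: 23.2
tcp_pos: [0.5361, 0.1471, 0.2145]
ee_rot: [0.907, 0.421, 0.008, 0.002]
wrist_force: [1.1, -2.5, 6.3]
width: 0.0232
```

Call:
move_arm:
  targets:
    - [0.006,-0.005,0,0,0]
    - [0.012,-0.01,0.001,0,0]
    - [0.012,-0.01,0.001,0,0]

```text
t: 23.45
tcp_pos: [0.5362, 0.1519, 0.2144]
ee_rot: [0.907, 0.421, 0.008, 0.002]
wrist_force: [4.0, -2.4, 4.7]
width: 0.0229
```

Call:
move_arm:
  targets:
    - [0.006,-0.005,0,0,0]
    - [0.013,-0.009,0.001,0,0]
    - [0.013,-0.009,0.001,0,0]

```text
t: 23.7
tcp_pos: [0.5367, 0.1566, 0.2142]
ee_rot: [0.907, 0.421, 0.008, 0.003]
wrist_force: [4.3, -3.0, 6.0]
width: 0.0232
```

Call:
move_arm:
  targets:
    - [0.007,-0.004,0,0,0]
    - [0.014,-0.008,0.001,0,0]
    - [0.014,-0.008,0.001,0,0]

```text
t: 23.95
tcp_pos: [0.5375, 0.1611, 0.2141]
ee_rot: [0.907, 0.422, 0.008, 0.003]
wrist_force: [2.6, -3.6, 6.2]
width: 0.023
```

```bash
python3 - <<'E'
from h import *
st();tan(); plan([2,4,8,12])
E
```

```text
t 23.95 tcp [0.5375 0.1611 0.2141] yaw 49.87 F [ 2.6 -3.6  6.2] T [-0.68 -0.64 -0.01] w 0.023
ang 166.1 tang push 2.8 radial -3.4
ang 166.1 r 61.8
[[0.009, 0.003, 0.0, 0, 0], [0.015, -0.0, 0.001, 0, 0], [0.029, -0.005, 0.001, 0, 0], [0.042, -0.009, 0.001, 0, 0]]
```

Call:
move_arm:
  targets:
    - [0.008,-0.003,0,0,0]
    - [0.015,-0.006,0.001,0,0]
    - [0.015,-0.006,0.001,0,0]

```text
t: 24.2
tcp_pos: [0.5381, 0.1638, 0.2139]
ee_rot: [0.907, 0.422, 0.005, 0.005]
wrist_force: [-0.9, -9.7, 9.0]
width: 0.0229
```

Call:
move_arm:
  targets:
    - [0.008,-0.002,0,0,0]
    - [0.015,-0.005,0.001,0,0]
    - [0.015,-0.005,0.001,0,0]

```text
t: 24.45
tcp_pos: [0.5386, 0.1655, 0.2138]
ee_rot: [0.907, 0.422, 0.002, 0.007]
wrist_force: [-3.3, -11.2, 10.9]
width: 0.0231
```

Call:
move_arm:
  targets:
    - [0.008,-0.002,0,0,0]
    - [0.015,-0.004,0.001,0,0]
    - [0.015,-0.004,0.001,0,0]

```text
t: 24.7
tcp_pos: [0.5389, 0.1664, 0.2138]
ee_rot: [0.907, 0.422, -0.002, 0.01]
wrist_force: [-5.9, -14.4, 12.5]
width: 0.023
```

Call:
move_arm:
  targets:
    - [0.008,-0.001,0,0,0]
    - [0.015,-0.003,0.001,0,0]
    - [0.015,-0.003,0.001,0,0]

```text
t: 24.95
tcp_pos: [0.5392, 0.1671, 0.2139]
ee_rot: [0.907, 0.421, -0.007, 0.012]
wrist_force: [-6.4, -15.0, 14.1]
width: 0.0229
```

```bash
python3 - <<'E'
from h import *
st();tan(); plan([2,4,8,12])
E
```

```text
t 24.95 tcp [0.5392 0.1671 0.2139] yaw 49.84 F [ -6.4 -15.   14.1] T [-2.57  0.84 -0.04] w 0.0229
ang 160.3 tang push 16.3 radial 1.0
ang 160.3 r 61.9
[[0.009, 0.004, 0.0, 0, 0], [0.015, 0.002, 0.0, 0, 0], [0.029, -0.002, 0.0, 0, 0], [0.043, -0.004, 0.0, 0, 0]]
```

The screw has come up solid at about 878° (2.44 turns), with 16 N of push at the knob. I'll hold the nip for a moment longer at about the same level.

Call:
move_arm:
  targets:
    - [0.006,-0.001,0,0,0]
    - [0.012,-0.002,0,0,0]
    - [0.012,-0.002,0,0,0]
    - [0.012,-0.002,0,0,0]
    - [0.012,-0.002,0,0,0]
    - [0.012,-0.002,0,0,0]

```text
t: 25.45
tcp_pos: [0.5393, 0.1671, 0.214]
ee_rot: [0.907, 0.421, -0.011, 0.015]
wrist_force: [-6.6, -14.3, 11.9]
width: 0.0229
```

```bash
python3 - <<'E'
from h import *
st();tan()
print(read_state()["ee_rot"])
E
```

```text
t 25.45 tcp [0.5393 0.1671 0.214 ] yaw 49.8 F [ -6.6 -14.3  11.9] T [-2.31  0.6  -0.02] w 0.0229
ang 160.3 tang push 15.7 radial 1.4
[ 0.90683587  0.42108799 -0.01091645  0.01464381]
```

Call:
move_arm:
  targets:
    - [-0.001,0,0,0,0]
    - [-0.001,0,0,0,0]
    - [-0.001,0,0,0,0.5]
    - [-0.001,0,0,0,1]
    - [-0.001,0,0,0,1]
    - [-0.001,0,0,0,1]
    - [-0.001,0,-0.1,0,1]
    - [-0.001,0,-0.2,0,1]
    - [-0.001,0,-0.3,0,1]
    - [-0.3,0,-0.4,0,1]
    - [-0.5,0,-0.4,0,1]
    - [-0.5,0,-0.4,0,1]
    - [-0.5,0,-0.4,0,1]
    - [-0.5,0,-0.4,0,1]
    - [-0.5,0,-0.4,0,1]
    - [-0.5,0,-0.4,0,1]

```text
t: 26.78
tcp_pos: [0.4434, 0.0574, 0.3383]
ee_rot: [0.907, 0.421, -0.011, 0.014]
wrist_force: [-0.1, 0.9, -0.0]
width: 0.0854
```

```bash
python3 - <<'E'
from h import *
st()
A=[]
for n,(x,y) in(("top",(150,115)),("side",(140,160))):
    im=get_image(n)[:,:,::-1].copy(); cv2.imwrite(f"pics/{n}6.png",im); A.append(cv2.resize(im[y:y+100,x:x+100],(400,400),interpolation=cv2.INTER_CUBIC))
cv2.imwrite("pics/c7.png",np.hstack(A))
d=[]
for n in("top","side"):
    q=cv2.absdiff(cv2.imread(f"pics/{n}0.png"),cv2.imread(f"pics/{n}6.png")); d.append(cv2.resize(cv2.imread(f"pics/{n}6.png"),(400,300)))
cv2.imwrite("pics/c8.png",np.hstack(d))
E
```

```text
t 26.78 tcp [0.4434 0.0574 0.3383] yaw 49.81 F [-0.1  0.9 -0. ] T [ 0.07 -0.05  0.01] w 0.0854
```

View pics/c7.png

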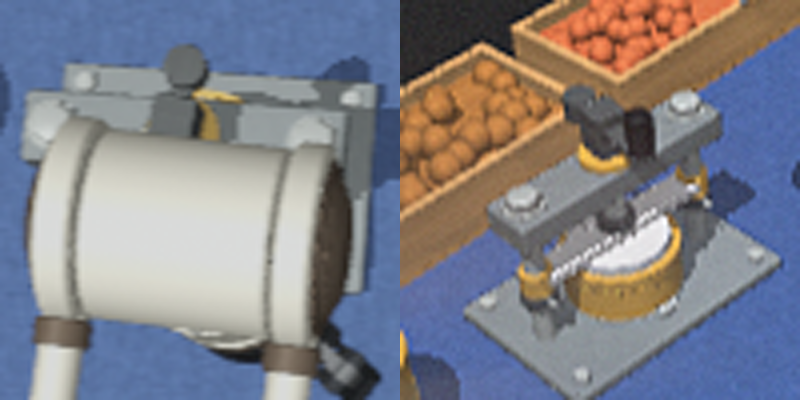

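View pics/c8.png

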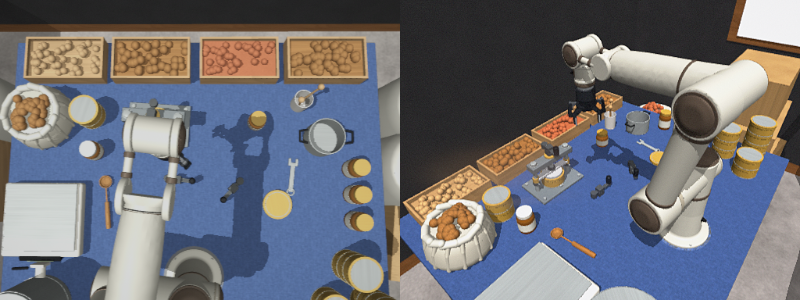

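The crank is upright and down on the square, with its knob at (637,130) in the crop. The plate rests on the lid, the collars are closed up, the hand is clear and the other items look where they were. I'll hand in.

```bash
python3 - <<'E'
from h import *
st(); print(hand_in())
E
```

```text
t 26.88 tcp [0.4436 0.0577 0.338 ] yaw 49.87 F [-0.  -0.7 -0.6] T [-0.01 -0.03 -0.03] w 0.0855
the job is handed in; nothing more can be done
None
```

The job is done and handed in at 26.9 s of the 72 s allowed; `hand_in()` gave no verdict.

- **Crank:** I took the crank farthest from the base (0.50 m) by its hub. It caught on the rim of the square at first. After I turned it a few degrees and shifted it about 1 mm it slipped on, touching the shoulder 22 mm lower. My push stayed at about 16 N or less.
- **Winding:** I gripped the free-spinning knob and took it round clockwise about 2.44 turns until the screw came up solid. My height estimate beforehand was about 2.37 turns.
- **Nip:** I held a push of about 15–16 N at the knob for roughly 0.7 s, then let go and moved clear.

**Last checks:** The final pictures show the crank upright on its square and the plate down on the lid. The other things look where they were; I compared these by eye, and the arm hid part of the top view. The wrist force was near zero with the hand away.

**Not measured:** I had no direct reading of the lid joint or of the force between crank and spindle. I judged both from the solid stop and the push at the knob. The tool had also leaned about 2° by the end of the nip.

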